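Close the tube-handle jig on its index notch and lock it

ROBOT

A 7-joint arm with a two-finger parallel gripper is mounted at the origin on a cart in front of the work surface, level with it; the furniture and walls round the work are solid. World frame = base frame: x ahead of the robot, y to its left, z up, the work surface at z = 0. Lengths are in mm, angles in rad, forces in N, time in s.
With the tool pointing down it reaches from about 350 to 775 mm from the base axis. Payload 3.1 kg.
Tool frame: the origin (TCP) lies on the front face of the gripper's body, between the roots of the fingers; the fingertips stand 73 mm ahead of it and the grasp point (between the pads) lies 54 mm ahead of it (finger_overhang is the distance from the TCP to the fingertips, in mm); y points along the fingers, x is the direction in which the jaws open and shut, and the axes are right-handed (so a half turn about y gives the same grasp; the last joint's range is limited). The gripper opens to 85 mm and grips with 20 to 120 N. Pads are 22 mm wide; open, the fingers measure 114 mm over their backs; the gripper's body (76 mm by 85 mm) begins 54 mm behind the grasp point. The pads swing forward as they close: fully open they stand 13 mm farther back than shut.
Start: joints at [1.253, 0.311, 0.014, 1.512, -0.004, 1.319, -0.027], TCP at [149.808, -529.219, 303.904] pointing down, gripper open.
Joint ranges: [-2.7, 2.7], [-0.3, 1.91], [-1.27, 1.3], [0.12, 2.57], [-1.44, 4.58], [0.2, 2.03], [-3.05, 3.05]. Speed limits (rad/s): [2.79, 2.79, 3.14, 3.14, 3.14, 3.14, 3.14].

INTERFACE

Orientations are given as a unit quaternion [x, y, z, w].
In Python, from station import state, camera, camera_params, hand_in, finger_overhang gives the robot as it stands. The module is installed in compiled form; this text tells all that it offers.
- The arm moves only by the shell command python3 -m creep 'ROWS'. ROWS is JSON, a list that holds one entry, the list of rows, each a list of 7 numbers: the shift along the tool's x, y, z in cm, then the turn, a rotation vector about the tool's x, y, z in degrees, then the opening, from -1 (shut) to 1 (fully open), so that 0 is half open. In form: [[[x, y, z, rx, ry, rz, grip], ...]]. A call has 1 to 12 rows; each row shifts and turns the pose as measured when the row begins, along the tool's axes as they then stand; what a row does not reach is not made up. A row lasts 1/10 s, in which the tool goes at most 50 mm and 8.59 degrees, less where a joint would pass 70% of its speed; a pose out of reach is approached as far as the arm can. A call with a gripper value outside its range is refused whole. The fingers move at their own pace and stop on an object; the grip force is fixed at half the most. Time passes only in rows, so rows that do not move let the fingers close. It gives the time, the measured TCP pose, the force and the opening at its end, in the units of the state.
- state(): the state, without advancing time (a new reading comes with each control period).
- camera(name): name is "scene" or "top" or "wrist"; returns the picture (480x640x3 uint8, red, green, blue); there is no depth.
- camera_params(name): a dict with "intrinsics" (3x3 intrinsics, pixels), "extrinsics" (4x4, takes a point from camera to world coordinates). Camera axes: x right, y up, looking along -z (the intrinsics and any distortion apply to the point x, -y, -z); pixel columns grow to the right and rows downward; lengths in mm; the calibration is good to about 2 mm. The wrist camera is an equidistant fisheye: a pixel r from the principal point sees the ray r / f radians off the axis. A picture is of the moment at which its call begins: read the wrist's pose just before it. camera_params takes no time and is no camera call; for the wrist camera it gives the pose at the moment of the call.
- hand_in(): hands the job in, once; it reports no verdict.
The state is a dict: "time": time; "q": joint angles; "qd": joint speeds; "joint_torque": joint torques, N m; "ee_pos": TCP position; "tool_rot": TCP orientation; "wrist_force": force on the tool from outside, world axes, zero at the start; "ft_torque": the same for the moment, N m; "finger_gap": opening from 0.0 (shut) to 1.0 (fully open).
Only numpy, scipy, OpenCV 4.12 (cv2) and the standard library are available. Lean on these libraries where they do the work, as an engineer would, in place of code of your own. Each camera call takes 0.05 s, during which the arm holds its last target.

TASK

Close the assembly jig on the tube handle with fingertip pushes alone: push the grey carriage along its rail towards the tube, on past the notch with the white mark, until its spring plunger clicks down into the notch with the green mark and the tube is shut in between the carriage's nose and the end stop. Then push the red knob of the lock lever round until the lever stands fully across the rail with its blade over the plunger's collar, and move clear. Push gently, pick up nothing, leave the plunger's black pull knob alone and do not disturb the parts lying round the jig.

Things in the scene. Friction and masses are not known exactly. Their poses are not given: they have to be found in the camera images.
- jig: Fixed assembly jig: dark steel base plate 100 x 410 x 10 mm; on one half a steel rail (24 mm wide, top 22 mm above the table), on the other two V supports and an end stop. Origin: centre of the plate's underside. Its y axis runs along the rail, from carriage to tube and end stop: the carriage is pushed along jig +y. Its x points away from the robot; the rail's middle line is x = 0.
- carriage (a joint): Travel in m of the grey carriage along jig +y, 0 at the rail's outer end. It stands in the white-mark notch at 0.060, in the green-mark notch at 0.090 (1 mm of play); at the start it is outside both. Between notches it slides with about 2 N and stays where left. With the tube home, the nose meets it about 1 mm past the green notch.
- plunger (a joint): Height in m of the carriage's sprung plunger (ball foot, steel collar, black pull knob 17 mm wide, top 80 mm above the table): about 0 to -0.0005 with the ball on the flat rail, -0.003 dropped in a notch. Over a notch it pulls the carriage the last 5 mm or so to the notch's middle and the push force dips to nothing; pushing it out again takes 8 to 10 N; left alone it stays in.
- push_pad (a point): Centre of the black rubber pad (34 x 26 mm) on the rear of the carriage's upright push plate, the face to push towards jig +y. Plate 46 mm wide, from 28 to 84 mm above the table, this point at 68 mm. It lies 30 mm behind the plunger's middle. Behind it is free space above the rail (22 mm high, 25 mm at the rail's end plate). Axes as jig's.
- white_mark (a point): White dot (10 mm) with a short white line, on the base plate along its edge nearest the robot, level along the rail with the first notch, which is not the one wanted. The white line on the carriage's front cheek shows the plunger's place along the rail.
- green_mark (a point): Green enamel dot (10 mm) with a short green line, on the same edge, level along the rail with the notch wanted, 30 mm nearer the end stop than the white one. It lies 42 mm from the rail's middle line (jig x = -0.042).
- lock_lever (a joint): Angle in rad of the lock lever, flat on the carriage's deck on an upright pivot: 0 open (handle slanted to the tube's side), 0.87 locked (handle straight out towards the robot, jig -x, at its stop). It stays where left; 1 to 2 N at the knob moves it. With the plunger up, the collar blocks the blade at about 0.2; with the plunger in a notch the blade passes over the collar and locks it down.
- lever_knob (a point): Middle of the upright red knob on the lever's handle: 17 mm across, 30 mm high, this point about 76 mm above the table, knob's foot about 59 mm. It lies 46 mm from the lever's pivot. To lock, push it from the tube's side towards jig -y; it swings about the pivot.
- lever_pivot (a point): Point on the lock lever's upright pivot axis at the knob's mid height; it rides on the carriage, level along the rail with the plunger, 26 mm to the robot's side of the rail's middle line. Axes as jig's; locked, the knob lies 46 mm from it along jig -x.
- tube_mid (a point): Centre of the loose white and pale green tube handle (34 mm round, 178 mm long, 0.11 kg), which lies along jig y in the two V supports, its axis 48 mm above the table. At the start it lies 6 to 20 mm short of the end stop; the carriage's nose pushes it home.
- end_stop (a point): Centre of the brass face of the end stop, 48 mm above the table, which the tube's far end meets; home, the tube's centre is 88 mm from it.
- shell_a: Green moulded half housing, 27 x 74 x 13 mm, loose on the table; bystander. Origin: centre of the underside.
- dish: Round steel dish of small screws, 68 mm wide, 18 mm high, loose; bystander. Origin: centre of the underside.
- driver: Small orange screwdriver, 164 mm long, 20 mm thick, loose; bystander. Origin: centre of the underside.
- board: Small green circuit board with two wires, 35 x 109 x 10 mm, loose; bystander. Origin: centre of the underside.

How it is judged (in metres and radians):
On the way, in this order (a step that is already met when the one before it is completed fails the run):
1. the carriage stands clicked in the green-mark notch with the lock lever still open (value of joint carriage between 0.0875 and 0.0925 m and value of joint plunger below -0.002 m and value of joint lock_lever below 0.45 rad), for 0.2 s.
2. the lock lever is swung fully across (value of joint lock_lever above 0.8 rad), for 0.2 s.
At the end, for the whole second after the job is handed in: The carriage stands within 2.5 mm of the green-mark notch with its plunger dropped (below -0.002), the lock lever is within 0.07 rad of its locked stop, and the tube lies in its supports, at rest, within 3 mm of home against the end stop (value of joint carriage between 0.0875 and 0.0925 m and value of joint plunger below -0.002 m and value of joint lock_lever above 0.8 rad and y of tube_mid in the frame of jig above 0.081 m and height (world z) of tube_mid below 0.053 m and linear speed of tube below 0.01 m/s); the robot touches nothing.
It fails at once if the tube handle is lifted out of its supports (height (world z) of tube_mid above 0.06 m).
It fails at once if the plunger is pulled up by its knob (value of joint plunger above 0.003 m).
It fails at once if the tube is jammed hard (over 40 N) between the nose and the end stop (contact force between tube and jig above 40 N).
It fails at once if a part lying round the jig is moved more than 20 mm or lifted (distance of any of shell_a, dish, driver, board from where it was at the start of the episode above 0.02 m).
It also fails if it takes over 58 s, if anything falls off the work surface, if the arm or the gripper's body presses on something with over 40 N, if the wrist force passes 120 N, or if a joint passes its speed limit or range.

## Working session

There is one attempt and no reset: what is moved stays moved. The work goes in short steps, Python scripts to look and compute and a shell command to move; the robot and the scene stay as the last step left them, time stands still between calls to the robot, and variables do not carry over. Pictures are saved under pics/ and viewed, and the job is handed in when it is done.

```bash
mkdir -p pics
cat > h.py <<'E'
import numpy as np, cv2
from station import state,camera,camera_params,hand_in,finger_overhang
def snap(n,f):
    P=camera_params(n); im=camera(n); cv2.imwrite('pics/'+f+'.png',im[:,:,::-1]); np.savez('pics/'+f+'.npz',K=P['intrinsics'],E=P['extrinsics']); return im,P
def ray(P,u,v,fish=False):
    K=np.array(P['intrinsics'] if 'intrinsics' in P else P['K']);E=np.array(P['extrinsics'] if 'extrinsics' in P else P['E'])
    x=(u-K[0,2])/K[0,0];y=(v-K[1,2])/K[1,1]
    if fish:
        r=np.hypot(x,y); d=np.array([np.sin(r)*x/r,-np.sin(r)*y/r,-np.cos(r)])
    else: d=np.array([x,-y,-1.])
    return E[:3,3],E[:3,:3]@d
def onz(P,u,v,z,fish=False):
    o,d=ray(P,u,v,fish); return o+d*(z-o[2])/d[2]
def tri(a,b):
    A=np.zeros((3,3));c=np.zeros(3)
    for o,d in(a,b):
        d=d/np.linalg.norm(d);M=np.eye(3)-np.outer(d,d);A+=M;c+=M@o
    p=np.linalg.solve(A,c);return p,[np.linalg.norm(np.cross(p-o,d/np.linalg.norm(d))) for o,d in(a,b)]
E
python3 - <<'E'
from h import *
np.set_printoptions(precision=3,suppress=True)
for k,v in state().items(): print(k,v)
print(finger_overhang() if callable(finger_overhang) else finger_overhang)
for n in['scene','top','wrist']:
    im,P=snap(n,n+'0');print(n,P)
E
```

```text
time 0.0
q [ 1.253  0.312  0.014  1.513 -0.004  1.319 -0.027]
qd [ 0.001  0.    -0.    -0.001  0.     0.    -0.   ]
joint_torque [ -0.001 -37.991   0.146 -23.059   0.012   0.014  -0.   ]
ee_pos [ 149.657 -528.662  302.812]
tool_rot [-0.564  0.427 -0.426  0.564]
wrist_force [-0.154 -0.318  0.265]
ft_torque [-0.048 -0.017  0.061]
finger_gap 0.9996967340403944
72.6
scene {'intrinsics': array([[450.148,   0.   , 320.245],
       [  0.   , 450.148, 238.609],
       [  0.   ,   0.   ,   1.   ]]), 'extrinsics': array([[ -0.773,   0.302,  -0.558, -45.803],
       [ -0.634,  -0.378,   0.674, 682.461],
       [ -0.008,   0.875,   0.484, 574.719],
       [  0.   ,   0.   ,   0.   ,   1.   ]])}
top {'intrinsics': array([[497.148,   0.   , 326.06 ],
       [  0.   , 497.148, 235.725],
       [  0.   ,   0.   ,   1.   ]]), 'extrinsics': array([[  0.009,   0.996,  -0.087, 443.472],
       [ -1.   ,   0.01 ,   0.01 , -11.254],
       [  0.011,   0.087,   0.996, 910.569],
       [  0.   ,   0.   ,   0.   ,   1.   ]])}
wrist {'intrinsics': array([[371.648,   0.   , 315.027],
       [  0.   , 371.648, 240.08 ],
       [  0.   ,   0.   ,   1.   ]]), 'extrinsics': array([[   0.274,    0.915,    0.295,  225.039],
       [  -0.962,    0.261,    0.081, -507.431],
       [  -0.002,   -0.306,    0.952,  372.031],
       [   0.   ,    0.   ,    0.   ,    1.   ]])}
```

View pics/top0.png

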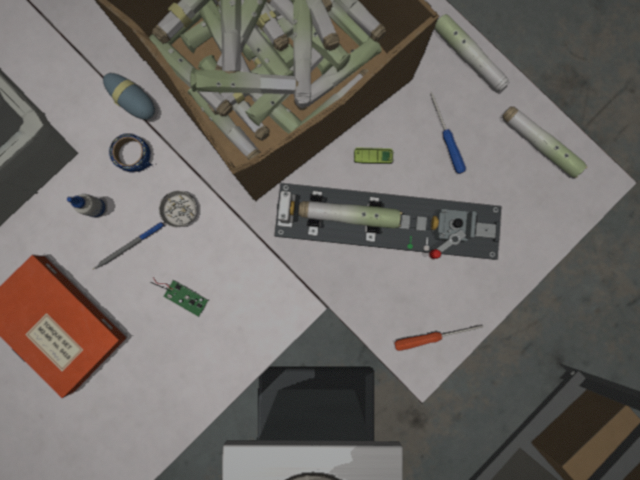

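View pics/scene0.png

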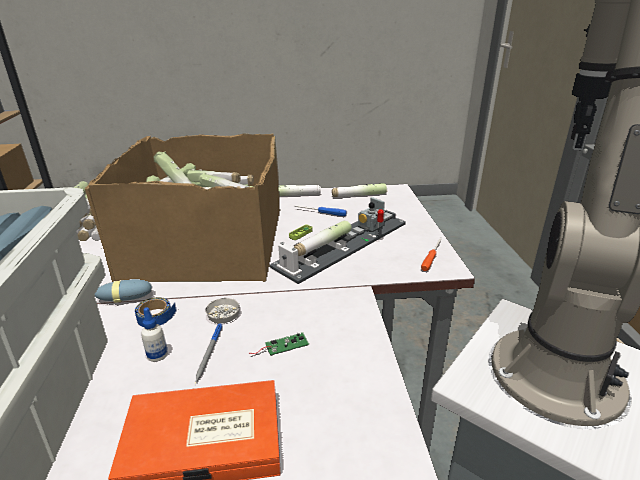

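```bash
python3 -c "
from scipy.spatial.transform import Rotation as R
print(R.from_quat([-0.564,0.427,-0.426,0.564]).as_matrix().round(3))"
```

```text
[[ 0.272 -0.001  0.962]
 [-0.962  0.001  0.272]
 [-0.001 -1.    -0.001]]
```

Run:
```python
import cv2
a=cv2.imread('pics/top0.png')[170:280,265:515];cv2.imwrite('pics/topz.png',cv2.resize(a,None,fx=3.2,fy=3.2,interpolation=cv2.INTER_CUBIC))
a=cv2.imread('pics/scene0.png')[180:290,260:420];cv2.imwrite('pics/scz.png',cv2.resize(a,None,fx=5,fy=5,interpolation=cv2.INTER_CUBIC))
```

```text
(no output)
```

View pics/topz.png

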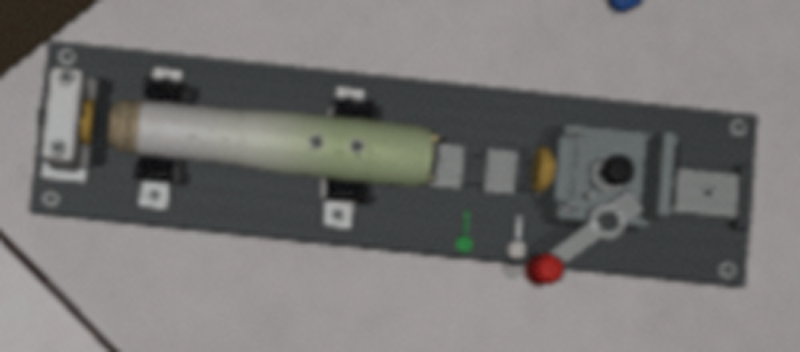

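View pics/scz.png

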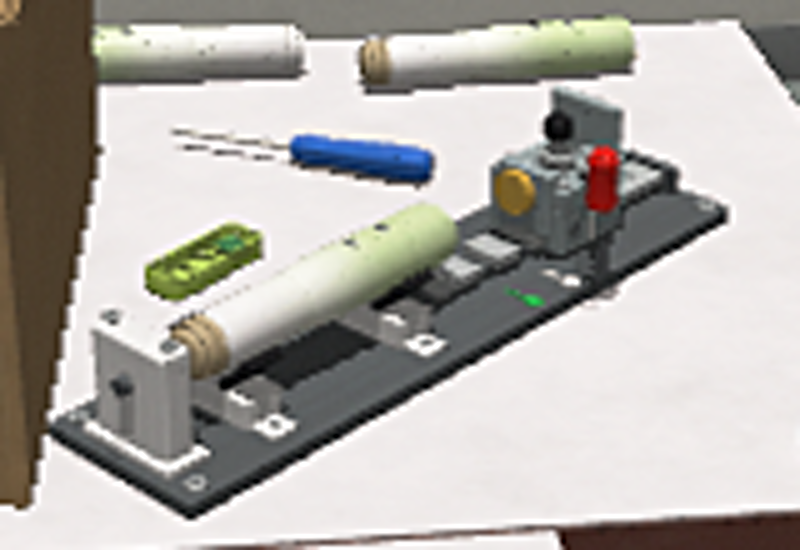

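View pics/wrist0.png

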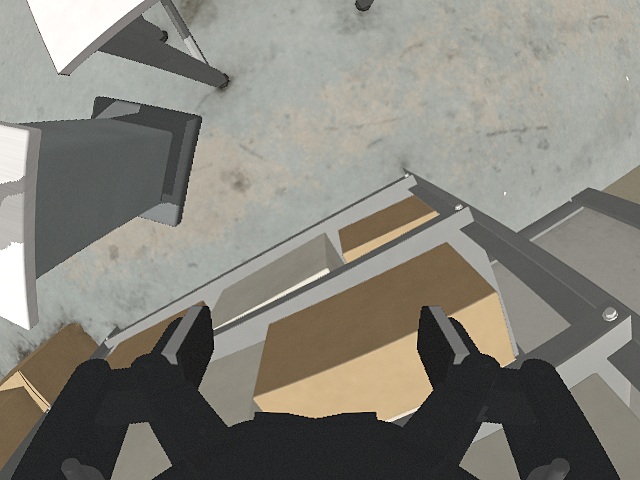

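Run:
```python
from h import *
np.set_printoptions(precision=1,suppress=True)
T=np.load('pics/top0.npz');S=np.load('pics/scene0.npz')
t=lambda x,y:(x/3.2+265,y/3.2+170)
s=lambda x,y:(x/5+260,y/5+180)
C=[onz(T,*t(*c),10) for c in[(50,42),(755,117),(745,286),(32,212)]]
for c in C:print(c)
TL,TR,BR,BL=C
c=sum(C)/4; yv=(TL-TR+BL-BR);yv/=np.linalg.norm(yv); xv=np.array([yv[1],-yv[0],0])
print('len',np.linalg.norm(TL-TR),np.linalg.norm(BL-BR),np.linalg.norm(TL-BL),'c',c,'yv',yv,np.degrees(np.arctan2(-yv[0],yv[1])))
J=lambda p:np.array([(p-c)@xv,(p-c)@yv,p[2]])
for n,a,b in[('knobtop',(545,268),(602,152)),('plungertop',(617,167),(558,115)),('green',(465,243),(536,301)),('white',(517,250),None),('nose',(546,168),(514,191)),('pivot',(608,222),None)]:
    if b:
        p,e=tri(ray(T,*t(*a)),ray(S,*s(*b)));print(n,p,J(p),e)
    else: 
        for z in(10,60):p=onz(T,*t(*a),z);print(n,p,J(p))
# scene corners: left(50,428) bottom(190,515) right(725,212)
for q in[(50,428),(190,512),(727,210)]:print(onz(S,*s(*q),10),J(onz(S,*s(*q),10)))
```

```text
[618.   64.1  10. ]
[ 579.1 -340.5   10. ]
[ 482.1 -332.7   10. ]
[520.2  72.6  10. ]
len 406.4333043060315 407.0946615913881 98.23091233329738 c [ 549.8 -134.1   10. ] yv [0.1 1.  0. ] -5.432276124016951
knobtop [ 487.4 -200.1   90.1] [-55.9 -71.7  90.1] [np.float64(0.5344434002717181), np.float64(0.5344434002716861)]
plungertop [ 541.1 -241.1   80.6] [   1.4 -107.4   80.6] [np.float64(0.040740767870729014), np.float64(0.04074076787080584)]
green [ 505.2 -173.3   10.2] [-40.7 -43.3  10.2] [np.float64(0.25427956580021), np.float64(0.2542795658001522)]
white [ 501.3 -203.1   10. ] [-41.8 -73.3  10. ]
white [ 498.1 -192.4   60. ] [-46. -63.  60.]
nose [ 545.2 -210.9   46.3] [  2.7 -76.9  46.3] [np.float64(1.317038330795897), np.float64(1.3170383307959013)]
pivot [ 517.8 -255.1   10. ] [ -20.4 -123.5   10. ]
pivot [ 513.7 -241.6   60. ] [ -25.8 -110.4   60. ]
[614.5  69.9  10. ] [ 45.1 209.2  10. ]
[517.1  80.4  10. ] [-52.9 210.4  10. ]
[ 481.3 -325.2   10. ] [ -50.2 -196.7   10. ]
```

```bash
python3 -m creep '[[[-1.07,0,4.3,0,0,0,-1],[-1.07,0,4.3,0,0,0,-1],[-1.07,0,4.3,0,0,0,-1],[-1.07,0,4.3,0,0,0,-1],[-1.07,0,4.3,0,0,0,-1],[-1.07,0,4.3,0,0,0,-1],[-1.07,0,4.3,0,0,0,-1],[-1.07,0,4.3,0,0,0,-1],[0,0,0,0,7,0,-1],[0,0,0,0,7,0,-1],[0,0,0,0,7,0,-1],[0,0,0,0,0,0,-1]]]'
cat > w.py <<'E'
from h import *
from scipy.spatial.transform import Rotation as R
import sys
np.set_printoptions(precision=1,suppress=True)
c=np.array([549.8,-134.1,0]);yv=np.array([.0947,.9955,0]);xv=np.array([.9955,-.0947,0])
s=state();p=np.array(s['ee_pos']);M=R.from_quat(s['tool_rot']).as_matrix()
B=np.array([xv,yv,[0,0,1]])
print('t',s['time'],'jig',(p-c)@xv,(p-c)@yv,p[2],'F jig',B@np.array(s['wrist_force']),'gap',s['finger_gap'],finger_overhang() if callable(finger_overhang) else finger_overhang)
print('tool axes in jig (cols)\n',(B@M).round(3))
print('align rotvec deg (tool)',R.from_matrix(M.T@B.T@np.array([[0,0,1],[-1,0,0],[0,-1,0]])).as_rotvec(degrees=True))
if len(sys.argv)>2:
    t=np.array(list(map(float,sys.argv[1:4])));g=c+B.T@t; print('tool shift cm to target',M.T@(g-p)/10)
E
python3 w.py 1 -175 300
```

```text
time: 1.35
ee_pos: [467.5, -345.3, 295.0]
tool_rot: [-0.472, 0.531, -0.522, 0.472]
wrist_force: [0.5, 0.8, -0.7]
finger_gap: 0.003
t 1.35 jig -61.909871976052024 -218.06845380991584 294.9747258030438 F jig [ 0.5  0.8 -0.7] gap 0.003368708334102689 72.6
tool axes in jig (cols)
 [[-0. -0.  1.]
 [-1.  0. -0.]
 [-0. -1. -0.]]
align rotvec deg (tool) [ 0.5 -0.7 -0.5]
tool shift cm to target [-4.4 -0.5  6.2]
```

```bash
python3 -m creep '[[[-2.2,2,3.1,0,0,0,-1],[-2.2,2,3.1,0,0,0,-1],[0,2.5,0,0,0,0,-1],[0,2,0,0.5,-0.7,-0.5,-1],[0,0,0,0,0,0,-1]]]'
python3 w.py 1 -175 140; python3 -c "
from h import *
snap('wrist','w1');snap('scene','s1');snap('top','t1')"
```

```text
time: 1.85
ee_pos: [534.6, -308.2, 206.8]
tool_rot: [0.478, -0.521, 0.521, -0.478]
wrist_force: [-0.1, 0.3, 0.6]
finger_gap: 0.001
t 1.85 jig 1.3655890342005303 -174.75106299056463 206.82987314118475 F jig [-0.1  0.2  0.6] gap 0.0013961173986969321 72.6
tool axes in jig (cols)
 [[ 0.  0.  1.]
 [-1. -0.  0.]
 [ 0. -1.  0.]]
align rotvec deg (tool) [-0.   0.5  0.1]
tool shift cm to target [ 0.   6.7 -0. ]
```

View pics/w1.png

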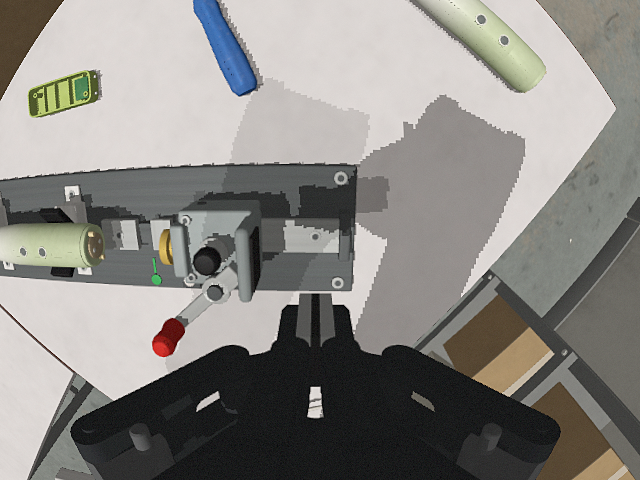

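View pics/s1.png

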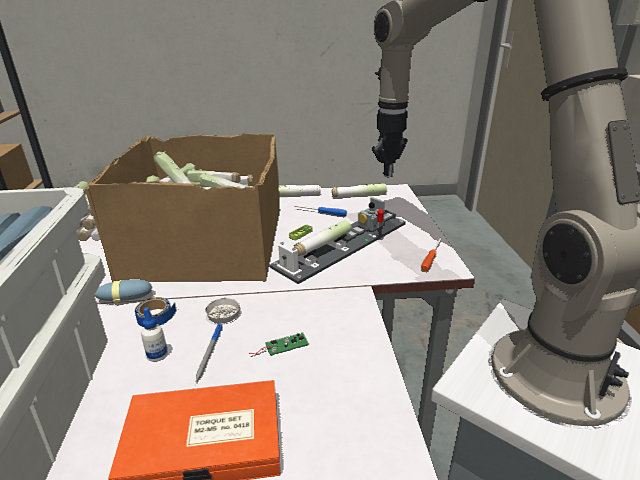

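View pics/t1.png

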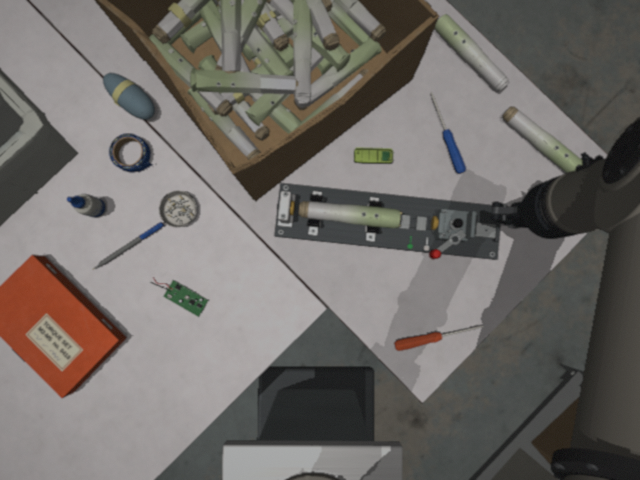

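```bash
python3 -m creep '[[[0,3.4,0,0,0.5,0,-1],[0,3.3,0,0,0,0,-1],[0,0,0,0,0,0,-1],[-0.6,0,0,0,0,0,-1],[-0.6,0,0,0,0,0,-1],[0,0,0,0,0,0,-1]]]'
python3 w.py 1 -155 140; python3 -c "
from h import *
snap('wrist','w2');snap('scene','s2')
import cv2
a=cv2.imread('pics/s2.png')[140:290,300:440];cv2.imwrite('pics/s2z.png',cv2.resize(a,None,fx=4,fy=4,interpolation=cv2.INTER_CUBIC))"
```

```text
time: 2.6
ee_pos: [543.0, -305.4, 156.4]
tool_rot: [0.471, -0.513, 0.536, -0.476]
wrist_force: [-0.1, 0.5, 0.9]
finger_gap: 0.005
t 2.6 jig 9.497121008378437 -171.14256252844527 156.42757937485052 F jig [-0.2  0.5  0.9] gap 0.005499391591140367 72.6
tool axes in jig (cols)
 [[-0.  0.  1.]
 [-1. -0. -0.]
 [ 0. -1.  0.]]
align rotvec deg (tool) [-1.6 -0.4  0.9]
tool shift cm to target [-1.6  1.6 -0.9]
```

View pics/w2.png

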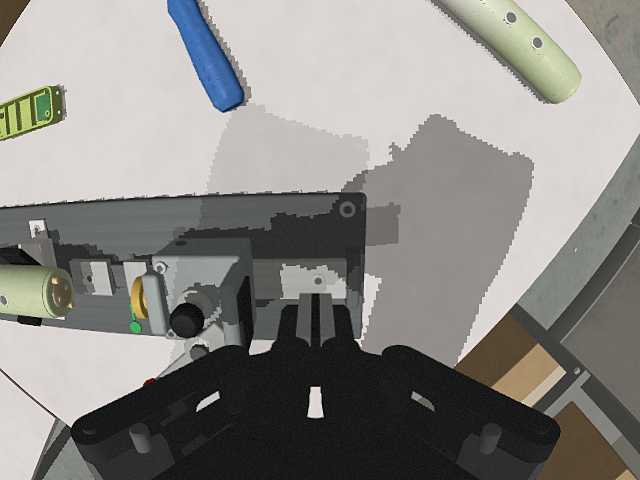

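View pics/s2z.png

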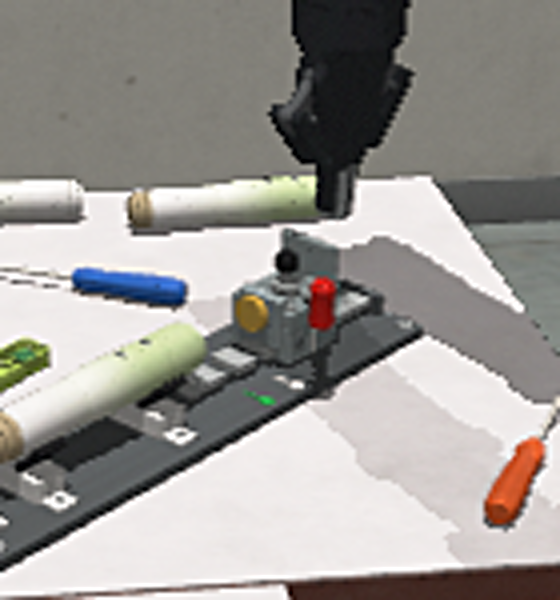

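```bash
python3 -m creep '[[[0,1.0,-0.8,-1.6,-0.4,0.9,-1],[0,0.4,-0.2,0,0,0,-1],[0,0,0,0,0,0,-1],[0,0,0,0,0,0,-1],[0,0,0,0,0,0,-1]]]'
python3 w.py 1 -160 140
```

```text
time: 3.2
ee_pos: [532.0, -306.5, 141.6]
tool_rot: [-0.476, 0.524, -0.523, 0.475]
wrist_force: [1.2, 0.2, 0.1]
finger_gap: 0.002
t 3.2 jig -1.384693369543939 -173.28191071813433 141.5754643421134 F jig [1.2 0.3 0.1] gap 0.002125044462221187 72.6
tool axes in jig (cols)
 [[-0. -0.  1.]
 [-1. -0. -0.]
 [ 0. -1. -0.]]
align rotvec deg (tool) [ 0.1 -0.1  0.1]
tool shift cm to target [-1.3  0.2  0.2]
```

Now approach in small rows toward contact.

```bash
python3 -m creep '[[[-0.4,0.1,0.1,0,0,0,-1],[-0.4,0,0.1,0,0,0,-1],[-0.4,0,0,0,0,0,-1],[-0.4,0,0,0,0,0,-1],[-0.4,0,0,0,0,0,-1],[0,0,0,0,0,0,-1]]]'
python3 w.py 1 -150 140
python3 -c "
from h import *
snap('wrist','w3')"
```

```text
time: 3.8
ee_pos: [536.7, -285.0, 140.8]
tool_rot: [0.476, -0.523, 0.524, -0.475]
wrist_force: [-0.2, -0.7, 0.1]
finger_gap: 0.0
t 3.8 jig 1.2178559016060213 -151.4633185470799 140.75991203329255 F jig [-0.1 -0.7  0.1] gap 3.158464518392025e-05 72.6
tool axes in jig (cols)
 [[-0. -0.  1.]
 [-1. -0. -0.]
 [ 0. -1. -0.]]
align rotvec deg (tool) [ 0.  -0.   0.1]
tool shift cm to target [-0.1  0.1 -0. ]
```

View pics/w3.png

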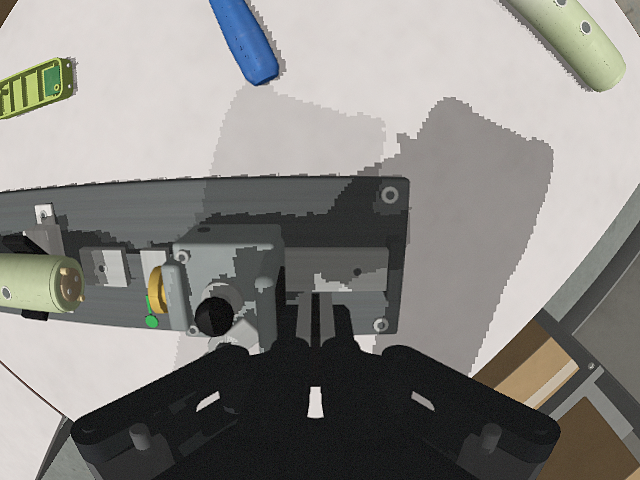

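```bash
python3 -m creep '[[[-0.3,0,0,0,0,0,-1],[-0.3,0,0,0,0,0,-1],[-0.3,0,0,0,0,0,-1],[-0.3,0,0,0,0,0,-1]]]'
python3 w.py 1 -130 140|grep jig
python3 -m creep '[[[-0.3,0,0,0,0,0,-1],[-0.3,0,0,0,0,0,-1]]]'
python3 w.py 1 -130 140
python3 -c "
from h import *
snap('wrist','w4')"
```

```text
time: 4.25
ee_pos: [537.2, -277.4, 140.9]
tool_rot: [0.477, -0.522, 0.527, -0.472]
wrist_force: [0.8, -2.7, -1.2]
finger_gap: 0.003
t 4.25 jig 0.9912685581957512 -143.8541157948559 140.93628138122745 F jig [ 1.1 -2.6 -1.2] gap 0.0033842924157291903 72.6
tool axes in jig (cols)
time: 4.45
ee_pos: [537.7, -271.9, 141.0]
tool_rot: [0.477, -0.522, 0.527, -0.472]
wrist_force: [1.1, -3.8, -0.7]
finger_gap: -0.001
t 4.45 jig 0.965980548764638 -138.34765121846843 140.96379284328427 F jig [ 1.4 -3.6 -0.7] gap -0.0009137538755268243 72.6
tool axes in jig (cols)
 [[-0.  0.  1.]
 [-1. -0. -0.]
 [ 0. -1.  0.]]
align rotvec deg (tool) [-0.1 -0.3  0.6]
tool shift cm to target [-0.8  0.1 -0. ]
```

View pics/w4.png

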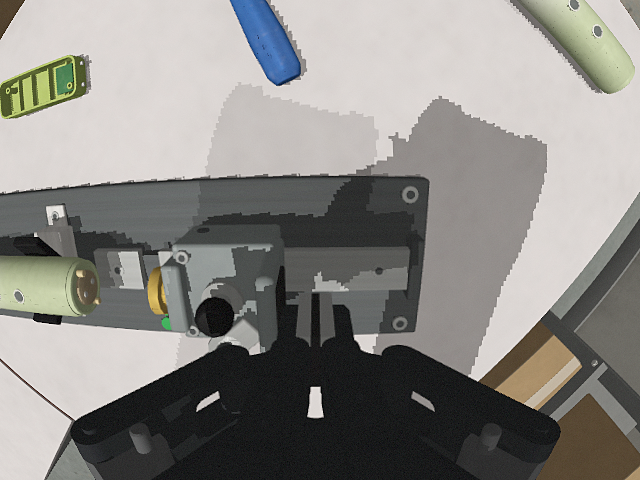

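```bash
python3 -m creep '[[[-0.3,0,0,0,-0.3,0.4,-1],[-0.3,0,0,0,0,0,-1],[-0.3,0,0,0,0,0,-1],[-0.3,0,0,0,0,0,-1]]]'
python3 w.py 1 -130 140|grep jig
for i in 1; do python3 -m creep '[[[-0.3,0,0,0,0,0,-1],[-0.3,0,0,0,0,0,-1]]]'; done
python3 w.py 1 -117 140
```

```text
time: 4.9
ee_pos: [539.0, -258.5, 140.9]
tool_rot: [0.476, -0.522, 0.524, -0.476]
wrist_force: [0.1, -1.7, -0.1]
finger_gap: -0.003
t 4.9 jig 1.0390934533281073 -124.8961566264811 140.90282674611868 F jig [ 0.2 -1.7 -0.1] gap -0.0028083402701641136 72.6
tool axes in jig (cols)
time: 5.1
ee_pos: [539.7, -250.6, 140.9]
tool_rot: [0.476, -0.523, 0.523, -0.476]
wrist_force: [0.6, -1.4, -1.0]
finger_gap: -0.005
t 5.1 jig 1.005663543792095 -116.97544921273551 140.88575538464983 F jig [ 0.7 -1.4 -1. ] gap -0.005164272483429959 72.6
tool axes in jig (cols)
 [[ 0.  0.  1.]
 [-1.  0.  0.]
 [-0. -1.  0.]]
align rotvec deg (tool) [-0.   0.1 -0. ]
tool shift cm to target [ 0.   0.1 -0. ]
```

```bash
python3 -m creep '[[[-0.2,0,0,0,0,0,-1],[-0.2,0,0,0,0,0,-1]]]'|egrep 'time|force'; python3 w.py|grep jig
python3 -m creep '[[[-0.2,0,0,0,0,0,-1],[-0.2,0,0,0,0,0,-1]]]'|egrep 'time|force'; python3 w.py|grep jig
python3 -m creep '[[[-0.2,0,0,0,0,0,-1],[-0.2,0,0,0,0,0,-1]]]'|egrep 'time|force'; python3 w.py|grep jig
python3 -c "
from h import *
snap('wrist','w5')"
```

```text
time: 5.3
wrist_force: [0.1, -5.9, -2.3]
t 5.3 jig 0.950723152947682 -115.18827076488606 141.041550830318 F jig [ 0.6 -5.9 -2.3] gap -0.0023631889554818412 72.6
tool axes in jig (cols)
time: 5.5
wrist_force: [0.8, -5.7, -1.5]
t 5.5 jig 0.824579853084057 -114.86076036210842 141.06877871522693 F jig [ 1.4 -5.6 -1.5] gap 0.0009715037231045201 72.6
tool axes in jig (cols)
time: 5.7
wrist_force: [1.4, -4.6, -1.7]
t 5.7 jig 0.7505051893236405 -114.53192181828182 141.15409287879388 F jig [ 1.8 -4.5 -1.7] gap -0.0007258531498948573 72.6
tool axes in jig (cols)
```

View pics/w5.png

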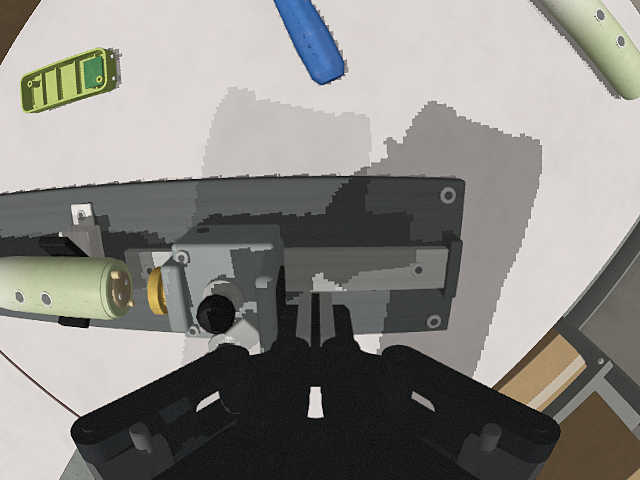

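```bash
python3 -m creep '[[[-0.35,0,0,0,0,0,-1],[-0.35,0,0,0,0,0,-1]]]'|egrep 'time|force'; python3 w.py|grep jig
python3 -m creep '[[[-0.4,0,0,0,0,0,-1]]]'|egrep 'time|force'; python3 w.py|grep jig
```

```text
time: 5.95
wrist_force: [-0.2, -7.9, -2.3]
t 5.95 jig 0.5831414181590919 -113.67056147109463 141.30430914969617 F jig [ 0.6 -7.8 -2.3] gap -0.0037564982360306924 72.6
tool axes in jig (cols)
time: 6.05
wrist_force: [0.4, -7.1, -2.1]
t 6.05 jig 0.47597901969193623 -113.24872253191718 141.3669003015589 F jig [ 1.1 -7.  -2.1] gap -0.0016443176297036934 72.6
tool axes in jig (cols)
```

```bash
python3 -m creep '[[[-0.45,0.05,0.05,0,0,0,-1],[-0.45,0,0,0,0,0,-1]]]'|egrep 'time|force'; python3 w.py|grep 'F jig'
python3 -m creep '[[[-0.45,0,0,0,0,0,-1]]]'|egrep 'time|force'; python3 w.py|grep 'F jig'
```

```text
time: 6.25
wrist_force: [0.7, -8.6, -3.3]
t 6.25 jig 0.3254848288263455 -112.50794583771747 141.5062754250973 F jig [ 1.5 -8.5 -3.3] gap -0.0009327003468255173 72.6
time: 6.35
wrist_force: [0.1, -8.2, -3.6]
t 6.35 jig 0.22025046074782817 -112.13618867215095 141.61691049949707 F jig [ 0.9 -8.2 -3.6] gap 0.0012560469572987386 72.6
```

```bash
python3 -m creep '[[[-0.55,0.1,0.1,0,0,0,-1],[-0.55,0.1,0,0,0,0,-1]]]'|egrep 'time|force'; python3 w.py|grep 'F jig'
python3 -m creep '[[[-0.55,0.1,0,0,0,0,-1]]]'|egrep 'time|force'; python3 w.py
```

```text
time: 6.55
wrist_force: [-0.6, -7.5, 4.1]
t 6.55 jig 0.24990145702955704 -111.15472722082148 141.45750333973174 F jig [ 0.1 -7.5  4.1] gap -0.00047953375695995916 72.6
time: 6.65
wrist_force: [-0.7, -8.2, 2.5]
t 6.65 jig 0.11715700532650462 -110.71954291231637 141.55793249747038 F jig [ 0.1 -8.2  2.5] gap -0.00023093443475687576 72.6
tool axes in jig (cols)
 [[-0.   0.   1. ]
 [-1.  -0.1 -0. ]
 [ 0.1 -1.   0. ]]
align rotvec deg (tool) [-0.6 -1.8  4. ]
```

```bash
python3 -m creep '[[[-0.3,0.05,0.1,-0.5,-1.8,4,-1]]]'|egrep 'time|force'; python3 w.py
python3 -m creep '[[[-0.3,0.05,0,0,0,2,-1]]]'|egrep 'time|force'; python3 w.py
```

```text
time: 6.75
wrist_force: [-0.0, -3.1, -3.0]
t 6.75 jig 1.0307955337145804 -107.9586760040218 141.41876096038519 F jig [ 0.2 -3.1 -3. ] gap -0.002910666598796637 72.6
tool axes in jig (cols)
 [[ 0.  0.  1.]
 [-1. -0.  0.]
 [ 0. -1.  0.]]
align rotvec deg (tool) [-0.1  0.2  0.1]
time: 6.85
wrist_force: [0.6, -4.6, -2.0]
t 6.85 jig 0.9453159331937573 -106.90950823175216 141.18205909104645 F jig [ 1.  -4.5 -2. ] gap 0.0033048289299092318 72.6
tool axes in jig (cols)
 [[ 0.  0.  1.]
 [-1.  0.  0.]
 [-0. -1.  0.]]
align rotvec deg (tool) [-0.1  0.  -1.9]
```

```bash
python3 -m creep '[[[-0.25,0,0,0,0,-1.5,-1],[-0.25,0,0,0,0,0,-1],[-0.25,0,0,0,0,0,-1]]]'|egrep 'time|force'; python3 w.py
python3 -m creep '[[[-0.25,0,0,0,0,0,-1],[-0.25,0,0,0,0,0,-1]]]'|egrep 'time|force'; python3 w.py
```

```text
time: 7.15
wrist_force: [-0.1, -3.1, -0.6]
t 7.15 jig 0.501035724464967 -98.13584092493673 140.9531004575989 F jig [ 0.2 -3.1 -0.6] gap 0.0017698341129107008 72.6
tool axes in jig (cols)
 [[-0.  0.  1.]
 [-1.  0. -0.]
 [-0. -1.  0.]]
align rotvec deg (tool) [-0.1 -0.1 -0.4]
time: 7.35
wrist_force: [-0.4, -3.2, -0.8]
t 7.35 jig 0.5544615076739894 -90.86189519765618 140.97259266938 F jig [-0.1 -3.2 -0.8] gap 0.004671403271410784 72.6
tool axes in jig (cols)
 [[ 0.  0.  1.]
 [-1.  0.  0.]
 [-0. -1.  0.]]
align rotvec deg (tool) [-0.1  0.  -0.4]
```

```bash
python3 -m creep '[[[-0.15,0,0,0,0,0,-1]]]'|egrep 'time|force'; python3 w.py|grep 'F jig'
python3 -m creep '[[[-0.15,0,0,0,0,0,-1]]]'|egrep 'time|force'; python3 w.py|grep 'F jig'
python3 -m creep '[[[-0.15,0,0,0,0,0,-1]]]'|egrep 'time|force'; python3 w.py
python3 -c "
from h import *
snap('wrist','w6')"
```

```text
time: 7.45
wrist_force: [-0.8, -2.3, -0.6]
t 7.45 jig 0.5778057157327307 -88.6905446463738 140.98293876697346 F jig [-0.6 -2.3 -0.6] gap 0.0031152260944078986 72.6
time: 7.55
wrist_force: [0.4, -3.5, 0.0]
t 7.55 jig 0.5911635974893126 -87.00213210056515 140.9979945420874 F jig [ 0.8 -3.4  0. ] gap -0.0010785810075187626 72.6
time: 7.65
wrist_force: [-0.5, -4.9, -0.3]
t 7.65 jig 0.5786464618444889 -86.2177425949689 141.0425097462483 F jig [-0.  -4.9 -0.3] gap -0.002858039866604742 72.6
tool axes in jig (cols)
 [[ 0.  0.  1.]
 [-1.  0.  0.]
 [-0. -1.  0.]]
align rotvec deg (tool) [-0.1  0.1 -0.3]
```

View pics/w6.png

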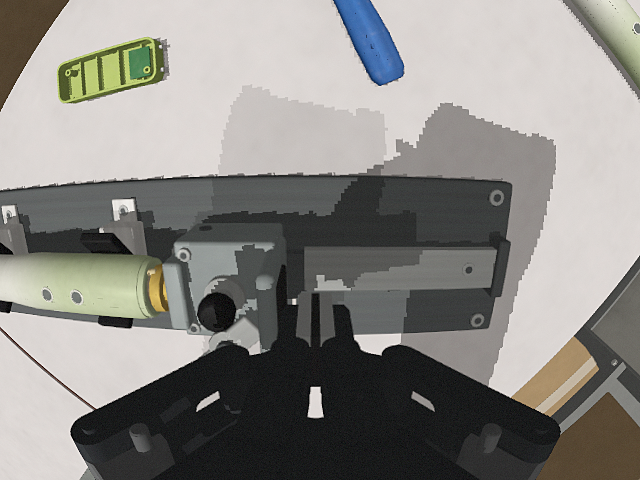

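```bash
python3 -m creep '[[[-0.2,0,0,0,0,0,-1]]]'|egrep 'time|force'; python3 w.py|grep 'F jig'
python3 -m creep '[[[-0.2,0,0,0,0,0,-1]]]'|egrep 'time|force'; python3 w.py|grep 'F jig'
python3 -m creep '[[[-0.2,0,0,0,0,0,-1]]]'|egrep 'time|force'; python3 w.py|egrep 'F jig|align'
```

```text
time: 7.8
wrist_force: [-0.5, -6.2, -0.9]
t 7.8 jig 0.5034787978405065 -85.8754961149348 141.08720822964884 F jig [ 0.1 -6.2 -0.9] gap -0.00350637762673107 72.6
time: 7.9
wrist_force: [-0.7, -6.5, -1.3]
t 7.9 jig 0.4667296829653207 -85.69496213820754 141.1076536170458 F jig [-0.1 -6.5 -1.3] gap 0.0018471744104990257 72.6
time: 8.0
wrist_force: [1.2, -6.0, -0.7]
t 8.0 jig 0.392505165062192 -85.56061408337398 141.14036431696434 F jig [ 1.8 -5.9 -0.7] gap 0.0045937843724774075 72.6
align rotvec deg (tool) [-0.1 -0.2  0.1]
```

```bash
python3 -m creep '[[[0.5,0,0,0,0,0,-1],[1.5,0,0,0,0,0,-1],[1.5,-2,0,0,0,0,-1],[1,-4,0,0,0,0,-1],[1,-4,0,0,0,0,-1],[2,-3,-2,0,0,0,-1],[3,0,-3,0,0,0,-1],[3,0,-3,0,0,0,-1],[0,0,0,0,0,0,-1]]]'|egrep 'time|force'; python3 w.py
python3 - <<'E'
from h import *
snap('wrist','w7')
for n,c in(('scene',(180,290,260,420)),('top',(170,280,265,515))):
    snap(n,n+'7');a=cv2.imread('pics/%s7.png'%n)[c[0]:c[1],c[2]:c[3]];f=5 if n=='scene' else 3.2
    cv2.imwrite('pics/%s7z.png'%n,cv2.resize(a,None,fx=f,fy=f,interpolation=cv2.INTER_CUBIC))
E
```

```text
time: 8.9
wrist_force: [-0.1, -0.2, 0.4]
t 8.9 jig -80.31995014267238 -219.8416251635941 273.77917757576785 F jig [-0.1 -0.3  0.4] gap 0.0055994446117330916 72.6
tool axes in jig (cols)
 [[ 0.  0.  1.]
 [-1.  0.  0.]
 [-0. -1.  0.]]
align rotvec deg (tool) [-0.1  0.4 -0.9]
```

View pics/top7z.png

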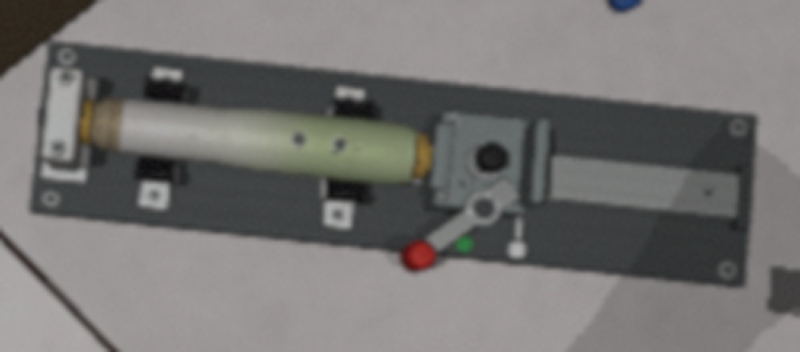

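View pics/scene7z.png

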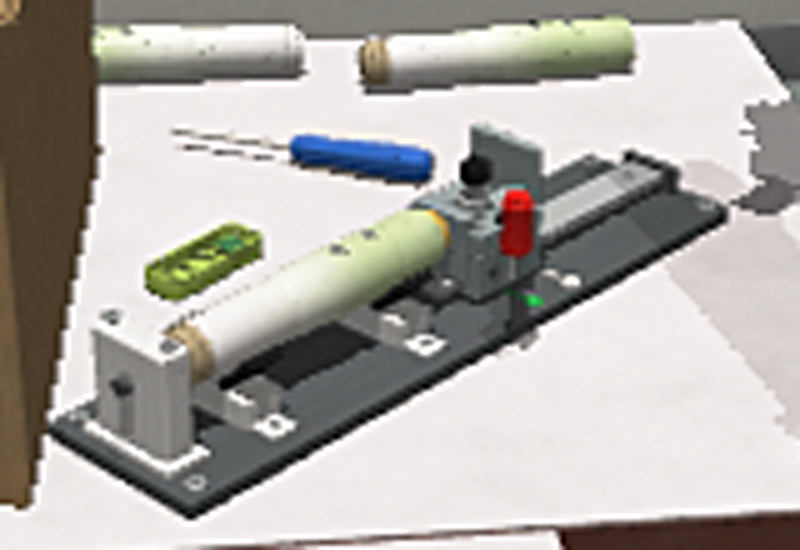

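View pics/w7.png

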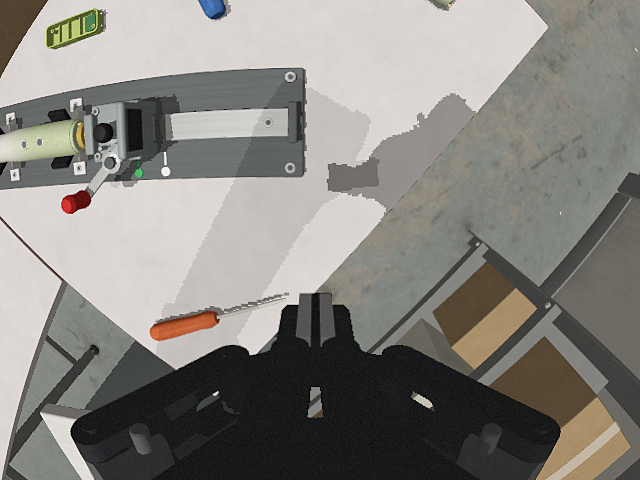

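Run:
```python
from h import *
np.set_printoptions(precision=1,suppress=True)
T=np.load('pics/top0.npz');S=np.load('pics/scene0.npz')
t=lambda x,y:(x/3.2+265,y/3.2+170)
s=lambda x,y:(x/5+260,y/5+180)
c=np.array([549.8,-134.1,0]);yv=np.array([.0947,.9955,0]);xv=np.array([.9955,-.0947,0])
J=lambda p:np.array([(p-c)@xv,(p-c)@yv,p[2]])
for n,a,b in[('knobtop',(420,254),(518,195)),('plungertop',(490,156),(475,170)),('green',(465,243),None)]:
    if b:
        p,e=tri(ray(T,*t(*a)),ray(S,*s(*b)));print(n,J(p),e)
        print(J(onz(T,*t(*a),77)),J(onz(T,*t(*a),90)))
    else:print(J(onz(T,*t(*a),10)))
# tube far end and near end at axis height
print('tube ends',J(onz(T,*t(105,125),60)),J(onz(T,*t(414,155),60)))
```

```text
knobtop [-55.4  -6.8  89.1] [np.float64(0.40844316112560797), np.float64(0.40844316112550666)]
[-54.8  -8.8  77. ] [-55.8  -6.9  90. ]
plungertop [  1.8 -41.8  71.2] [np.float64(0.3126452047076926), np.float64(0.31264520470748375)]
[  0.7 -40.9  77. ] [ -1.1 -38.5  90. ]
[-40.9 -43.5  10. ]
tube ends [ -2.  164.2  60. ] [-0.7 -3.2 60. ]
```

```bash
python3 -m creep '[[[-3,0,0,0,0,-0.9,-1],[-3.5,0.5,0.2,0,0.4,0,-1],[-3.5,0.5,0.2,0,0,0,-1],[-3.5,0.5,0.2,0,0,0,-1],[-3.5,0.5,0.2,0,0,0,-1],[-3.5,0.5,0.2,0,0,0,-1],[-2,1,0,0,0,0,-1],[-1,1,0,0,0,0,-1],[0,0,0,0,0,0,-1],[0,0,0,0,0,0,-1]]]'|egrep 'time|force'; python3 w.py -65 32 200
```

```text
time: 10.05
wrist_force: [-0.7, -0.7, -0.5]
t 10.05 jig -63.818191846878975 51.278252188027594 226.13155852232248 F jig [-0.6 -0.7 -0.5] gap 0.006505259083355059 72.6
tool axes in jig (cols)
 [[ 0.  0.  1.]
 [-1.  0.  0.]
 [-0. -1.  0.]]
align rotvec deg (tool) [-0.2  2.4 -1.2]
tool shift cm to target [ 2.   2.6 -0.2]
```

```bash
python3 -m creep '[[[0.8,2.5,-0.1,0,2.2,-1.2,-1],[0.8,2.3,-0.1,0,0,0,-1],[0,2,0,0,0,0,-1],[0,0.5,0,0,0,0,-1],[0,0,0,0,0,0,-1],[0,0,0,0,0,0,-1]]]'|egrep 'time|force'; python3 w.py -66 32 143
python3 -c "
from h import *
snap('wrist','w8')"
```

```text
time: 10.65
wrist_force: [1.2, 0.4, -0.8]
t 10.65 jig -61.43726224362136 26.3304833512398 153.94677373422593 F jig [ 1.2  0.5 -0.8] gap -0.0014065972137518542 72.6
tool axes in jig (cols)
 [[-0.  0.  1.]
 [-1. -0. -0.]
 [ 0. -1.  0.]]
align rotvec deg (tool) [-0.6 -0.6  0.3]
tool shift cm to target [-0.6  1.1 -0.5]
```

View pics/w8.png

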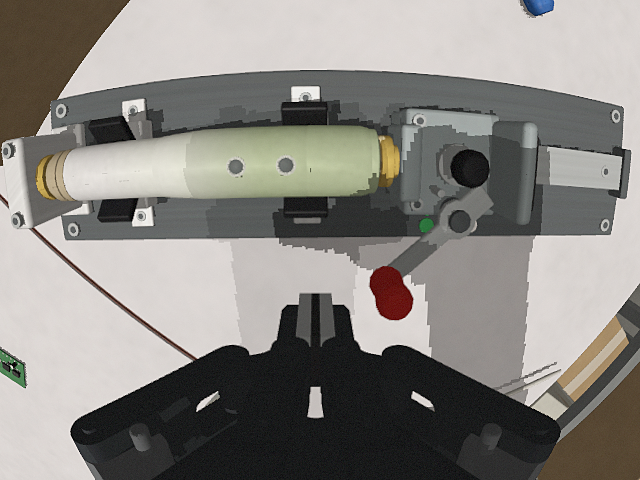

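```bash
python3 -m creep '[[[0,0.5,-0.2,-0.6,-0.6,0.3,-1],[0,0.4,-0.2,0,0,0,-1],[0,0,0,0,0,0,-1],[0,0,0,0,0,0,-1]]]'|egrep 'time|force'; python3 w.py -66 15 143
```

```text
time: 11.1
wrist_force: [-0.3, -0.0, 0.3]
t 11.1 jig -63.728963064440414 26.19523725949506 147.00742518246054 F jig [-0.3 -0.1  0.3] gap 0.0023366498713588914 72.6
tool axes in jig (cols)
 [[ 0.  0.  1.]
 [-1. -0.  0.]
 [ 0. -1.  0.]]
align rotvec deg (tool) [-0.3  0.1  0. ]
tool shift cm to target [ 1.1  0.4 -0.2]
```

```bash
python3 -m creep '[[[0.2,0.2,-0.2,0,0,0,-1],[0.2,0.1,0,0,0,0,-1],[0.2,0,0,0,0,0,-1],[0.2,0,0,0,0,0,-1]]]'|egrep 'time|force'; python3 w.py |egrep 'F jig|align'
python3 -m creep '[[[0.25,0,0,0,0,0,-1],[0.25,0,0,0,0,0,-1]]]'|egrep 'time|force'; python3 w.py |egrep 'F jig|align'
python3 -m creep '[[[0.25,0,0,0,0,0,-1],[0.25,0,0,0,0,0,-1]]]'|egrep 'time|force'; python3 w.py |egrep 'F jig|align'
python3 -c "
from h import *
snap('wrist','w9')"
```

```text
time: 11.5
wrist_force: [0.3, 0.0, 0.4]
t 11.5 jig -65.80131576548382 18.148339351328165 144.00711509319143 F jig [0.3 0.1 0.4] gap -0.0023715273053861916 72.6
align rotvec deg (tool) [-0.3  0.2  0. ]
time: 11.7
wrist_force: [0.9, -1.0, -0.6]
t 11.7 jig -65.71401362338601 12.649773946319613 144.0484974418883 F jig [ 1.  -0.9 -0.6] gap -0.0012999895960572226 72.6
align rotvec deg (tool) [-0.3  0.1  0. ]
time: 11.9
wrist_force: [-2.5, 4.7, 3.2]
t 11.9 jig -66.87478318664107 9.894969092625173 143.84445742714817 F jig [-2.9  4.4  3.2] gap 0.0018974624725800614 72.6
align rotvec deg (tool) [-0.1  0.2 -0.2]
```

View pics/w9.png

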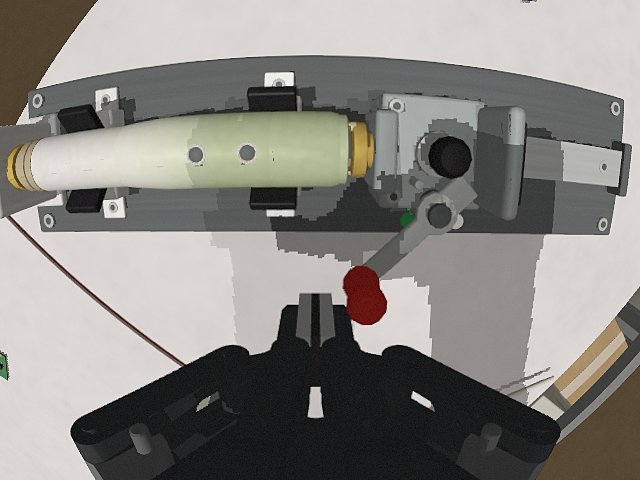

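```bash
python3 -m creep '[[[-0.4,0,0.2,0,0,-0.2,-1],[0,0,0.4,0,0,0,-1],[0.1,0,0.1,0,0,0,-1],[0.2,0,0,0,0,0,-1]]]'|egrep 'time|force'; python3 w.py |egrep 'F jig|align'
python3 -m creep '[[[0.2,0,-0.1,0,0,0,-1],[0.2,0,-0.15,0,0,0,-1]]]'|egrep 'time|force'; python3 w.py |egrep 'F jig|align'
python3 -m creep '[[[0.2,0,-0.15,0,0,0,-1],[0.2,0,-0.15,0,0,0,-1]]]'|egrep 'time|force'; python3 w.py |egrep 'F jig|align'
```

```text
time: 12.35
wrist_force: [-1.9, 6.0, 3.3]
t 12.35 jig -58.89060871610809 10.535740491886617 143.98249819543452 F jig [-2.5  5.8  3.3] gap 0.0009204338011660055 72.6
align rotvec deg (tool) [-0.2  0.2  0. ]
time: 12.55
wrist_force: [-0.8, 2.9, 2.2]
t 12.55 jig -61.576852669352746 8.263060247679977 144.00094835529444 F jig [-1.1  2.8  2.2] gap -0.0027374503849654386 72.6
align rotvec deg (tool) [-0.1  0.3 -0.1]
time: 12.75
wrist_force: [-2.2, 3.0, 1.7]
t 12.75 jig -65.20848902083746 4.5276964746193045 143.97230608860195 F jig [-2.4  2.8  1.7] gap -0.0017045052927371451 72.6
align rotvec deg (tool) [-0.1  0.3 -0.1]
```

```bash
python3 -m creep '[[[0.2,0,-0.1,0,0,0,-1],[0.2,0,-0.1,0,0,0,-1]]]'|egrep 'time|force'; python3 w.py |egrep 'F jig|align'
python3 -m creep '[[[0.2,0,-0.1,0,0,0,-1],[0.2,0,-0.05,0,0,0,-1]]]'|egrep 'time|force'; python3 w.py |egrep 'F jig|align'
python3 -c "
from h import *
snap('wrist','w10')"
```

```text
time: 12.95
wrist_force: [-0.9, 2.9, 1.9]
t 12.95 jig -68.2132217222749 -0.042470478847005895 143.7362579878193 F jig [-1.2  2.8  1.9] gap -0.00025968822845300277 72.6
align rotvec deg (tool) [-0.   0.3 -0.1]
time: 13.15
wrist_force: [-1.4, 1.4, 0.5]
t 13.15 jig -70.36851217884083 -5.205218236976547 143.41000839040092 F jig [-1.5  1.2  0.5] gap 0.0022135134922198264 72.6
align rotvec deg (tool) [ 0.1  0.3 -0.1]
```

View pics/w10.png

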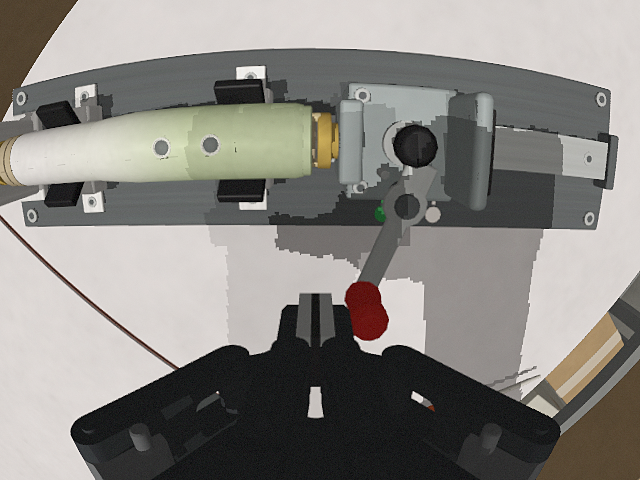

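```bash
python3 -m creep '[[[0.2,0,-0.05,0,0,0,-1],[0.2,0,0,0,0,0,-1]]]'|egrep 'time|force'; python3 w.py |egrep 'F jig|align'
python3 -m creep '[[[0.2,0,0,0,0,0,-1],[0.2,0,0,0,0,0,-1]]]'|egrep 'time|force'; python3 w.py |egrep 'F jig|align'
python3 -m creep '[[[0.15,0,0,0,0,0,-1],[0.15,0,0,0,0,0,-1]]]'|egrep 'time|force'; python3 w.py |egrep 'F jig|align'
```

```text
time: 13.4
wrist_force: [-1.5, 1.6, 0.1]
t 13.4 jig -71.02195314250734 -10.723251878283195 143.10101607647456 F jig [-1.7  1.4  0.1] gap 0.0011957340631847347 72.6
align rotvec deg (tool) [ 0.1  0.2 -0. ]
time: 13.6
wrist_force: [-1.2, 2.0, -0.3]
t 13.6 jig -70.78702124583499 -15.733356808333909 143.04365866706726 F jig [-1.4  1.8 -0.3] gap 0.0022209149602812357 72.6
align rotvec deg (tool) [0.  0.2 0. ]
time: 13.8
wrist_force: [-0.5, 0.8, 1.1]
t 13.8 jig -70.37364562364294 -19.73961103855948 143.10753627664207 F jig [-0.6  0.7  1.1] gap -0.0005550979933499528 72.6
align rotvec deg (tool) [-0.   0.2  0.1]
```

```bash
for i in 1; do python3 -m creep '[[[0.15,0,0,0,0,0,-1]]]'|egrep 'time|force'; python3 w.py |egrep 'F jig|align';python3 -m creep '[[[0.15,0,0,0,0,0,-1]]]'|egrep 'time|force'; python3 w.py |egrep 'F jig|align';python3 -m creep '[[[0.15,0,0,0,0,0,-1]]]'|egrep 'time|force'; python3 w.py |egrep 'F jig|align'; done
python3 -c "
from h import *
snap('wrist','w11')"
```

```text
time: 13.9
wrist_force: [-0.6, 2.2, 0.3]
t 13.9 jig -70.23688179019271 -21.5398816328497 143.13481881970287 F jig [-0.8  2.1  0.3] gap -0.00037836749443801267 72.6
align rotvec deg (tool) [-0.   0.2  0.1]
time: 14.0
wrist_force: [-1.3, 5.9, 0.4]
t 14.0 jig -70.23656658739881 -22.268383982680067 143.1364180088135 F jig [-1.9  5.7  0.4] gap -0.0026265898450157535 72.6
align rotvec deg (tool) [-0.   0.2 -0. ]
time: 14.1
wrist_force: [-0.7, 5.9, 1.1]
t 14.1 jig -70.22966426996952 -22.39518656111337 143.13077784697916 F jig [-1.3  5.8  1.1] gap -0.0032164175373168213 72.6
align rotvec deg (tool) [-0.   0.2 -0.1]
```

View pics/w11.png

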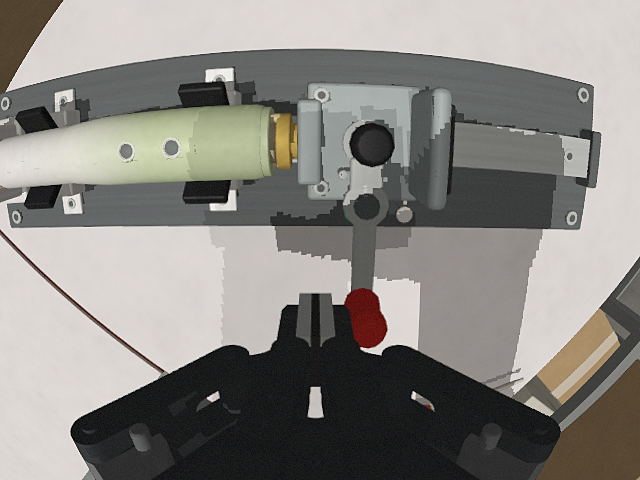

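```bash
python3 -m creep '[[[-0.4,0,0,0,0,0,-1],[-1.2,0,-0.2,0,0,0,-1],[-1,-1,-0.5,0,0,0,-1],[0,-3,-1,0,0,0,-1],[0,-4,-2,0,0,0,-1],[-2,-4,-4,0,0,0,-1],[-2,0,-4,0,0,0,-1],[-2,0,-4,0,0,0,-1],[0,0,0,0,0,0,-1],[0,0,0,0,0,0,-1]]]'|egrep 'time|force'; python3 w.py|grep 'F jig'
python3 - <<'E'
from h import *
snap('wrist','w12')
for n,c in(('scene',(180,290,260,420)),('top',(170,280,265,515))):
    snap(n,n+'12');a=cv2.imread('pics/%s12.png'%n)[c[0]:c[1],c[2]:c[3]];f=5 if n=='scene' else 3.2
    cv2.imwrite('pics/%s12z.png'%n,cv2.resize(a,None,fx=f,fy=f,interpolation=cv2.INTER_CUBIC))
E
```

```text
time: 15.15
wrist_force: [-0.7, -1.2, 0.2]
t 15.15 jig -224.13325188720293 62.63795416344447 265.1764272941758 F jig [-0.6 -1.3  0.2] gap 0.0037925287482862813 72.6
```

View pics/top12z.png

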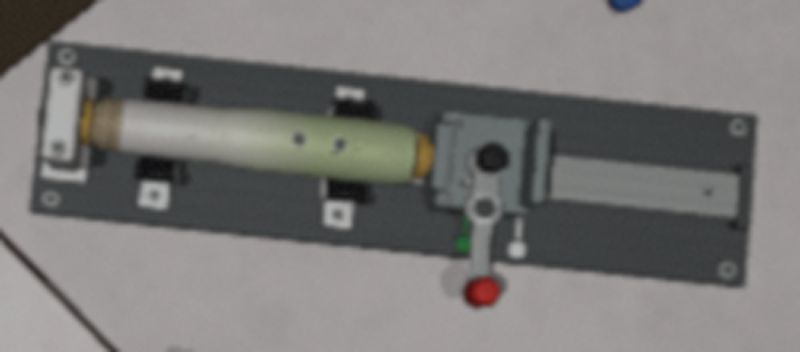

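View pics/scene12z.png

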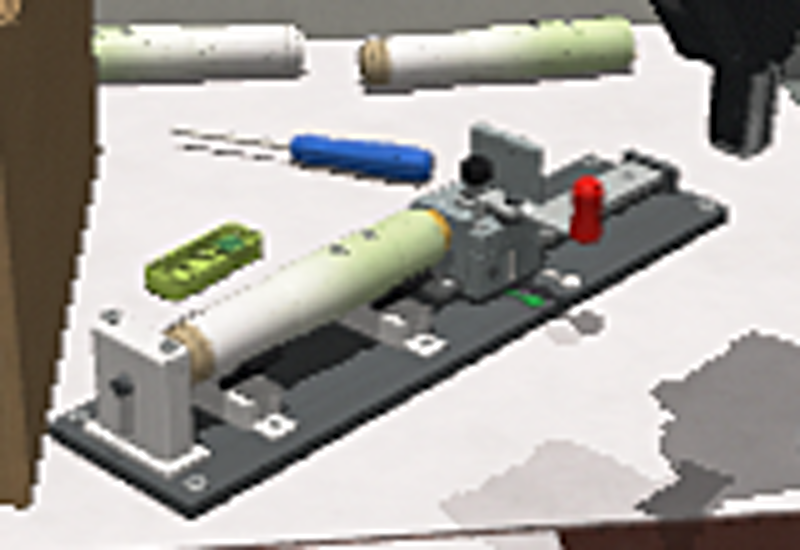

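View pics/w12.png

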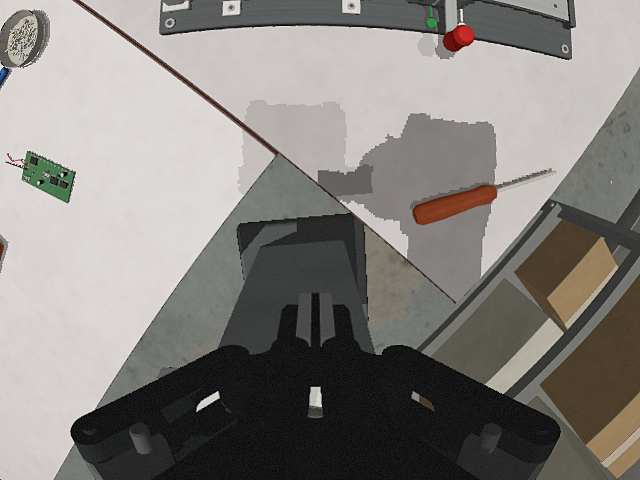

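Run:
```python
from h import *
T=np.load('pics/top0.npz');S=np.load('pics/scene0.npz')
t=lambda x,y:(x/3.2+265,y/3.2+170)
s=lambda x,y:(x/5+260,y/5+180)
c=np.array([549.8,-134.1,0]);yv=np.array([.0947,.9955,0]);xv=np.array([.9955,-.0947,0])
J=lambda p:np.array([(p-c)@xv,(p-c)@yv,p[2]])
k,e=tri(ray(T,*t(482,290)),ray(S,*s(587,181)));k=J(k);p=J(onz(T,*t(484,207),64));print(k,e,p,0.87-np.arctan2((k-p)[1],-(k-p)[0]))
k=J(onz(T,*t(482,290),89));k0=J(onz(T,*t(420,254),89));print(k,k0)
for q in(k,k0):print(.87-np.arctan2((q-p)[1],-(q-p)[0]))
```

```text
[-70.80175636 -40.37641363  90.04807362] [np.float64(0.25093628607568325), np.float64(0.2509362860757215)] [-25.16926543 -42.52976764  64.        ] 0.8228459276437846
[-70.93581915 -40.73246213  89.        ] [-55.72819757  -7.08490274  89.        ]
0.830749012829333
0.010711579955674733
```

```bash
python3 -c "
from h import *
print(hand_in(), state()['time'])"
```

```text
the job is handed in; nothing more can be done
the job is handed in; nothing more can be done
```

I closed the jig with fingertip pushes only and handed the job in at about 15 s of robot time. The hand-in gives no verdict.

**Carriage:** I pushed the carriage on its rubber pad with the gripper shut. It dropped into the white-mark notch, came out again at about 8 N, and then stalled at about 6 N. By the fingertip that was 29.6 mm on, against 30 mm between the notches. Afterwards the camera views put it 1–2 mm from the green mark. In the pictures the nose is on the tube and the tube is up against the end stop. I did not measure the plunger's drop directly. The stall and the blade later passing over the collar both fit a plunger in its notch.

**Lock lever:** My first push caught the knob near the edge of the finger, at about 4–5 N, so I backed off and pushed again a few millimetres to one side. The lever then swung round at 1–3 N and stopped firmly at about 6 N.

**Last checks:** After I moved clear, the last top and scene pictures showed the following:
- The carriage had not moved, and the handle stood straight out across the rail with the blade over the collar.
- The lever angle came out at 0.82–0.83 rad, with about 0.03 rad of uncertainty. That is below the nominal 0.87 and only just above the 0.80 needed. The firm stop and the fingertip position both suggest it is fully locked.
- I saw no sign that the loose parts had moved, but I did not measure them.
- The gripper was well clear, with the wrist force near zero.

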